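Set the iris lever of a dental light stage and switch its lamp on

ROBOT

A 7-joint arm with a two-finger parallel gripper is mounted at the origin on the work surface. World frame = base frame: x ahead of the robot, y to its left, z up, the work surface at z = 0. Lengths are in m, angles in rad, forces in N, time in s.
With the tool pointing down it reaches from about 0.35 to 0.9 m from the base axis. Payload 8.1 kg.
Tool frame: the origin (TCP) lies between the finger pads; the fingertips stand 19 mm ahead of it and the grasp point (between the pads) is the TCP; y points along the fingers, x is the direction in which the jaws open and shut, and the axes are right-handed (so a half turn about y gives the same grasp; the last joint's range is limited). The gripper opens to 92 mm and grips with 3 to 60 N. Pads are 19 mm wide; open, the fingers measure 130 mm over their backs; the gripper's body (75 mm by 190 mm) begins 47 mm behind the grasp point.
Start: joints at [1.026, 0.434, 0.025, 1.573, -0.012, 1.134, -0.075], TCP at [0.267, -0.565, 0.246] pointing down, gripper open.
Joint ranges: [-2.62, 2.62], [-0.44, 2.09], [-1.27, 1.32], [0.08, 2.57], [-1.32, 4.46], [0.12, 2], [-2.74, 2.74]. Speed limits (rad/s): [2.22, 2.22, 3.01, 3.01, 3.14, 3.14, 3.14].

INTERFACE

Orientations are given as a rotation vector (axis times angle).
In Python, from cell import arm gives the robot as it stands.
- The arm moves only by the tool move_arm, never from a script. Its argument "series" is a list of rows, each an object of numbers: "x", "y", "z": the shift along the tool's x, y, z in cm; "rx", "ry", "rz": the turn, a rotation vector about the tool's x, y, z in rad. In form: [{"x": .., "y": .., "z": .., "rx": .., "ry": .., "rz": ..}, ...]. A call has 1 to 12 rows; each row shifts and turns the pose as measured when the row begins, along the tool's axes as they then stand; what a row does not reach is not made up. A row lasts 1/8 s, in which the tool goes at most 62.5 mm and 10.7 degrees, less where a joint would pass 70% of its speed; a pose out of reach is approached as far as the arm can. A call is refused whole if a number of a shift passes 6.25 or a number of a turn 0.188, either way. A call with a gripper value outside its range is refused whole. "jaw" is the finger opening in cm, from 0 to 9.18, set as the call begins (left out, the last holds). The fingers move at their own pace and stop on an object; "newtons" is the grip in N (left out, the last holds). Time passes only in rows, so rows that do not move let the fingers close. It gives the time, the measured TCP pose, the force and the opening at its end, in the units of the state.
- arm.observe(): the state, without advancing time (a new reading comes with each control period).
- arm.get_image(name): name is "scene" or "side" or "wrist"; returns the picture (480x640x3 uint8, blue, green, red); there is no depth.
- arm.camera_params(name): a dict with "K" (3x3 intrinsics, pixels), "R" (3x3) and "t" (3): a world point X has camera coordinates R X + t; the wrist camera has in their place "tool_from_camera" (4x4, takes a point from camera to tool coordinates, whose origin is the TCP and whose axes are the tool frame's). Camera axes: x right, y down, z forward; pixel columns grow to the right and rows downward; lengths in m; the calibration is good to about 2 mm. The wrist camera is an equidistant fisheye: a pixel r from the principal point sees the ray r / f radians off the axis. A picture is of the moment at which its call begins: read the wrist's pose just before it. camera_params takes no time and is no camera call.
- arm.sign_off(): hands the job in, once; it reports no verdict.
The state is a dict: "clock": time; "joints": joint angles; "dq": joint speeds; "joint_efforts": joint torques, N m; "position": TCP position; "ee_rot": TCP orientation; "force": force on the tool from outside, world axes, zero at the start; "ft_torque": the same for the moment, N m; "width": opening from 0.0 (shut) to 1.0 (fully open).
Only numpy, scipy, OpenCV 4.12 (cv2) and the standard library are available. Lean on these libraries where they do the work, as an engineer would, in place of code of your own. Each camera call takes 0.05 s, during which the arm holds its last target.

TASK

Push the lever of the round light stage along its arc with a fingertip until its pointer stands on the long, broad mark of the scale, and leave it there. Then press the large button on the control box fully down and let it go, so that the lamp lights the crown. Do not pinch the lever, lift nothing, leave the small button alone, and leave everything that stands about where it is.

Things in the scene. Friction and masses are not known exactly. Their poses are not given: they have to be found in the camera images.
- stage: Fixed low round light stage, like a stack of discs: white foot 224 mm across and 30 mm high, on it the aluminium scale disc (268 mm across, top at 38 mm), on that the dark knurled iris ring (136 mm across, top at 55 mm) and in the middle a window 88 mm across whose top is at 58 mm. Origin: on the vertical turning axis of the ring, at table height. Its -x direction is where the lever points at joint value 0. Its place and yaw (up to 0.5 rad either way) change.
- iris (a joint): Angle of the iris ring with its lever, rad, -1.5 to 1.5 (stops). 0: lever along the stage's -x direction; grows counter-clockwise seen from above. Starts between -1.1 and -0.5, always clockwise of the long mark by at least 0.5 rad. Stiff with friction (a push of about 1 to 1.5 N at the tab moves it), it stays where it is left and has no spring.
- tab (a point): Centre of the top of the lever's upright steel finger tab, 100 mm above the table, 88 mm from the turning axis. The tab is a plate 8 mm thick along the arc, 20 mm wide radially, from 52 to 100 mm above the table (clockwise face iris_c2, other face iris_c3); below it the lever arm, 12 mm wide, runs from the ring to 102 mm from the axis. x: to the turning axis; y: along the arc, clockwise from above.
- pointer (a point): Point of the lever's pointer, 106.5 mm from the turning axis, 46 mm above the table, on the same radius as the tab. Its x axis points to the turning axis.
- long_mark (a point): Inner end of the long mark on the scale disc, 106 mm from the turning axis, 38 mm above the table; its x axis points to the turning axis. The flat black mark is 25 mm long radially and 10 mm broad, in the middle of the scale; the other marks, every 15 degrees on both sides of it, are 11 mm long and 3 mm broad. The scale disc is fixed, but stands differently on the stage each time: the mark lies at 0 to 0.8 rad of the lever's joint value.
- control: Fixed white control box, 100 mm (x) by 160 mm (y) by 40 mm high, origin under its centre. Stands either left or right of the stage. On its top are a large and a small round grey push button with black collars 12 mm high. The large one lies 38 mm from the middle towards its +y, the small one 45 mm towards its -y.
- lamp_button_top (a point): Centre of the top face of the large button: 36 mm across, top 62 mm above the table when up, 10 mm above its collar. Pressed straight down.
- lamp_button (a joint): Travel of the large button, m: 0 up, 0.006 fully down; its spring takes 1.5 N to start and 5 N at the bottom; it comes up again when released.
- small_button_top (a point): Centre of the top face of the small button, 16 mm across, 62 mm above the table; not to be pressed.
- small_button (a joint): Travel of the small button, m: 0 up, 0.006 fully down.
- die: Bystander: loose reddish stone die with a white ceramic crown, 24 mm across, 35 mm high, standing on the stage's window. Origin under its centre.
- dropper: Bystander: small black dropper bottle, 28 mm across, 65 mm high, between stage and control box on the robot's side. Origin under its centre.
- jar: Bystander: small white jar, 40 mm across, 50 mm high, between stage and control box. Origin under its centre.
- squeeze: Bystander: white squeeze bottle, 54 mm across, 150 mm high, beyond the stage and box. Origin under its centre.
- dropper2: Bystander: amber dropper bottle, 28 mm across, 65 mm high, beyond the stage and box. Origin under its centre.
- dish: Bystander: small green glass bowl, 50 mm across, 25 mm high, beyond the stage and box. Origin under its centre.
- brush: Bystander: thin modelling brush, 160 mm long and 7 mm thick, lying on the table at the robot's left, outside the stage and box. Origin under its middle.
Not all that is in view belongs to the job. Leave any turquoise or yellow look-alike of the stage alone. What is shaped like the control but red is not meant.

How it is judged:
By the outcome, as a careful person would: the job done as asked, in the order asked, and still so for the second after the job is handed in, with the robot touching nothing.
It also fails if it takes over 45 s, if anything falls off the work surface, if the arm or the gripper's body presses on something with over 40 N, if the wrist force passes 120 N, or if a joint passes its speed limit or range.

## Working session

There is one attempt and no reset: what is moved stays moved. The work goes in short steps, Python scripts to look and compute and a tool call to move; the robot and the scene stay as the last step left them, time stands still between calls to the robot, and variables do not carry over. Pictures are saved under pics/ and viewed, and the job is handed in when it is done.

Besides the shell and the picture viewer there is one more tool, called after "Call:" as name(argument=value, ...) on one line, values as JSON. move_arm: Moves the arm, as the interface text tells. Its arguments: {"type":"object","properties":{"series":{"type":"array","items":{"type":"object","properties":{"x":{"type":"number"},"y":{"type":"number"},"z":{"type":"number"},"rx":{"type":"number"},"ry":{"type":"number"},"rz":{"type":"number"}}}},"jaw":{"type":"number"},"newtons":{"type":"number"}},"required":["series"]}

```bash
ls; mkdir -p pics; python3 - <<'E'
from cell import arm
import cv2
s=arm.observe();print(s)
for n in ["scene","side","wrist"]:
    cv2.imwrite(f"pics/{n}0.png",arm.get_image(n));print(n,arm.camera_params(n))
E
```

```text
pics
{'clock': 0.0, 'joints': array([ 1.0264267 ,  0.43521682,  0.02495035,  1.57412836, -0.01160604,
        1.13402103, -0.07511059]), 'dq': array([ 9.93318597e-04,  9.42332516e-07,  8.04115091e-04,  3.50096870e-05,
       -3.10657898e-04, -1.06791159e-04, -1.02022024e-04]), 'joint_efforts': array([-9.13487256e-04, -6.67846084e+01,  9.84486043e-01, -3.14454782e+01,
       -6.05652016e-02,  4.30011889e-02,  2.42978986e-04]), 'position': array([ 0.26695717, -0.56455618,  0.24493644]), 'ee_rot': array([-1.38559823,  0.87907404, -0.87670782]), 'force': array([0.21130568, 0.30047365, 0.7875575 ]), 'ft_torque': array([-0.01833262,  0.00855814, -0.0578276 ]), 'width': 0.9974734340982296}
scene {'K': array([[502.79381805,   0.        , 325.63157549],
       [  0.        , 502.79381805, 241.8564519 ],
       [  0.        ,   0.        ,   1.        ]]), 'R': array([[-0.28794842,  0.95752942,  0.01493743],
       [ 0.75972595,  0.23790539, -0.60515908],
       [-0.58301131, -0.16290624, -0.79596442]]), 't': array([ 0.05462268, -0.349049  ,  1.58727033])}
side {'K': array([[586.38961483,   0.
[... 158 characters left out ...]
60516211,  0.00231865],
       [-0.40606161,  0.53133079, -0.74350626],
       [ 0.44870985, -0.59284602, -0.66872495]]), 't': array([0.46585454, 0.24001019, 1.28993258])}
wrist {'K': array([[371.64829954,   0.        , 316.08953526],
       [  0.        , 371.64829954, 245.38575581],
       [  0.        ,   0.        ,   1.        ]]), 'tool_from_camera': array([[ 9.99999881e-01,  1.91382973e-04,  4.48892116e-04,
         4.56688762e-04],
       [-3.77670209e-04, -2.79003288e-01,  9.60290072e-01,
        -1.38562459e-01],
       [ 3.09025545e-04, -9.60290127e-01, -2.79003182e-01,
         7.45324435e-02],
       [ 0.00000000e+00,  0.00000000e+00,  0.00000000e+00,
         1.00000000e+00]])}
```

View pics/scene0.png

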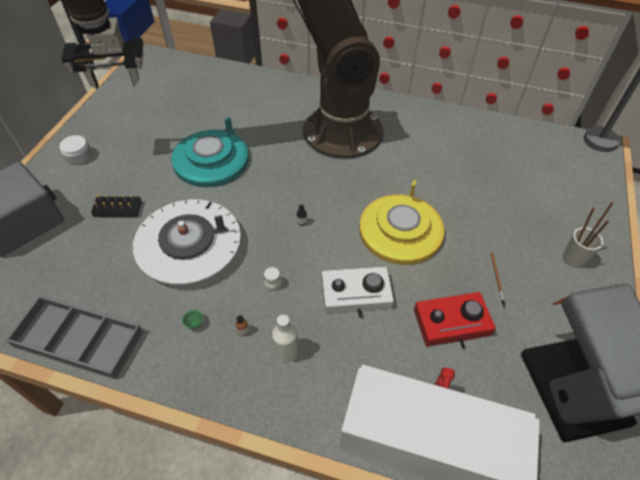

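View pics/side0.png

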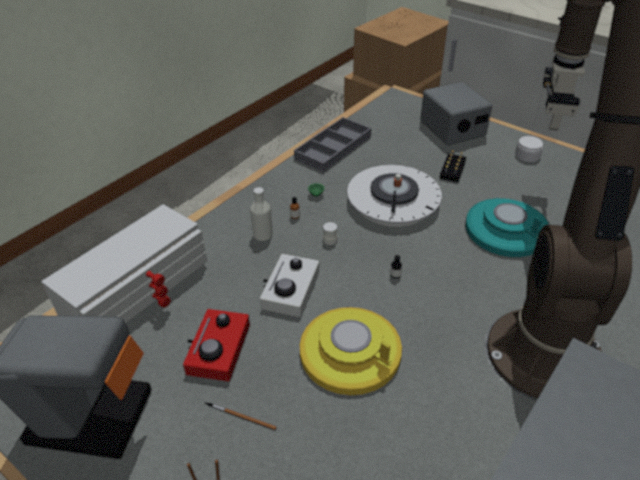

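View pics/wrist0.png

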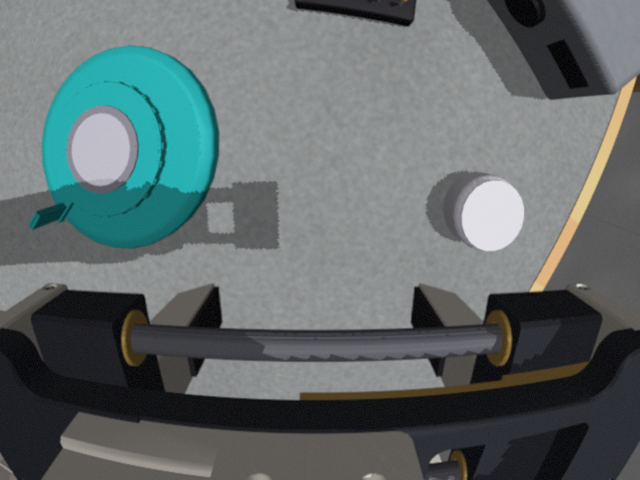

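The stage is the white disc at scene (187,242), also at side (394,197). The teal (210,157) and yellow (402,228) discs are look-alikes. The control is the white box at scene (357,289), and the red box (455,318) isn't meant. Next I'll enlarge both.

```bash
python3 - <<'E'
import cv2,numpy as np
a=cv2.imread("pics/scene0.png");b=cv2.imread("pics/side0.png")
A=cv2.resize(a[190:300,125:250],None,fx=5,fy=5,interpolation=cv2.INTER_CUBIC)
cv2.imwrite("pics/c1.png",A)
B=cv2.resize(b[155:240,340:450],None,fx=6,fy=6,interpolation=cv2.INTER_CUBIC)
cv2.imwrite("pics/c2.png",B)
C=cv2.resize(a[255:320,310:400],None,fx=5,fy=5,interpolation=cv2.INTER_CUBIC)
D=cv2.resize(b[245:320,255:325],None,fx=4.333,fy=4.333,interpolation=cv2.INTER_CUBIC)
h=min(C.shape[0],D.shape[0])
cv2.imwrite("pics/c3.png",np.hstack([C[:h],D[:h]]))
E
```

```text
(no output)
```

View pics/c1.png

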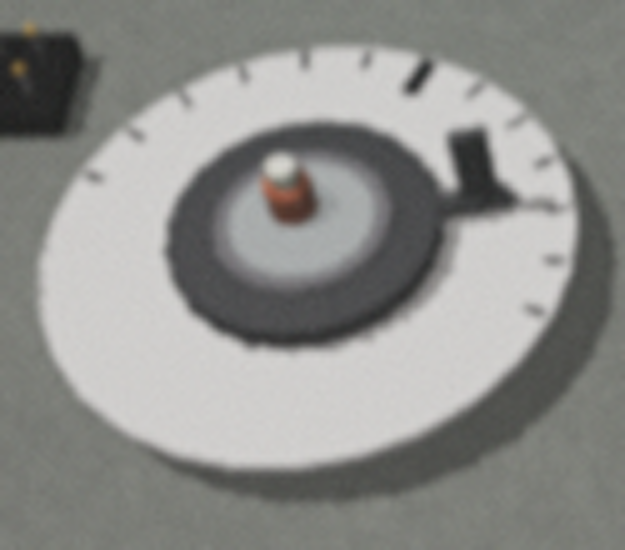

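View pics/c2.png

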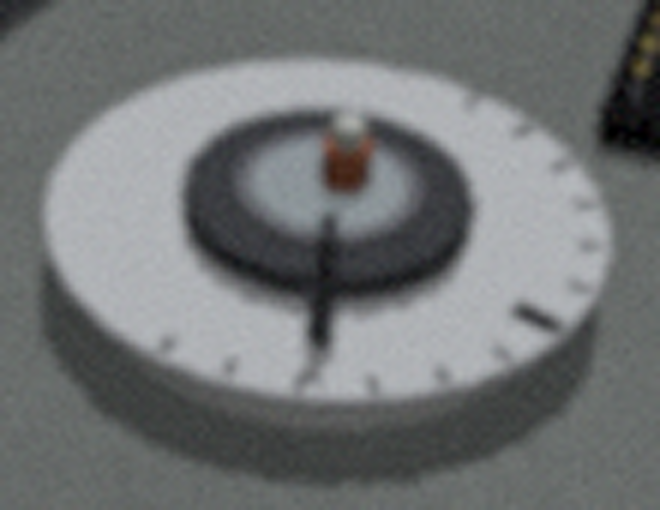

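View pics/c3.png

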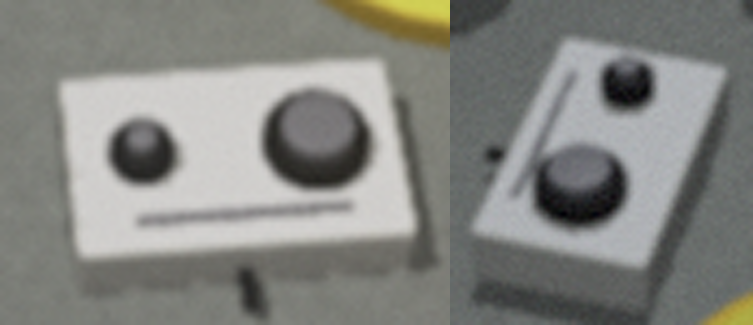

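```bash
cat > h.py <<'E'
import numpy as np,cv2
from cell import arm
from scipy.optimize import minimize,least_squares
P={n:arm.camera_params(n) for n in("scene","side","wrist")}
def proj(n,X):
    c=P[n];X=np.atleast_2d(X);q=X@c["R"].T+c["t"];u=q@c["K"].T;return u[:,:2]/u[:,2:]
def plane(n,uv,z):
    c=P[n];d=c["R"].T@np.linalg.inv(c["K"])@[uv[0],uv[1],1];o=-c["R"].T@c["t"];return o+d*(z-o[2])/d[2]
def tri(obs):
    f=lambda X:np.concatenate([(proj(n,X)[0]-uv) for n,uv in obs])
    r=least_squares(f,[.5,0,.04]);return r.x,np.abs(r.fun).max()
E
python3 - <<'E'
from h import *
im={n:cv2.imread(f"pics/{n}0.png") for n in("scene","side")}
box={"scene":(130,195,248,292),"side":(345,158,446,232)}
a=np.linspace(0,2*np.pi,90)
for n in im:
    g=im[n].min(2);x0,y0,x1,y1=box[n]
    m=np.zeros_like(g);m[y0:y1,x0:x1]=(g[y0:y1,x0:x1]>(165 if n=="scene" else 140))*255
    m=cv2.morphologyEx(m,cv2.MORPH_OPEN,np.ones((3,3)))
    cs=max(cv2.findContours(m,0,1)[0],key=cv2.contourArea)
    h=cv2.convexHull(cs).reshape(-1,2)
    def cost(c):
        p=proj(n,np.c_[c[0]+.134*np.cos(a),c[1]+.134*np.sin(a),0*a+.038])
        return np.array([cv2.pointPolygonTest(h.astype(np.float32).reshape(-1,1,2),(float(x),float(y)),True) for x,y in p])
    c0=plane(n,h.mean(0),.038)[:2]
    r=least_squares(lambda c:cost(c),c0,diff_step=1e-3,loss="soft_l1");print(n,r.x,np.abs(r.fun).mean(),r.fun.mean())
s=lambda u,v:(125+u/5-.4,190+v/5-.4); d=lambda u,v:(340+u/6-.4,155+v/6-.4)
def two(nm,A,B,z):print(nm,plane("scene",A,z),plane("side",B,z),tri([("scene",A),("side",B)]))
two("mark in",s(411,91),d(521,310),.038)
two("mark out",s(426,64),d(554,327),.038)
two("pointer",s(520,202),d(318,347),.046)
two("tabtop",s(468,133),d(329,217),.100)
C=lambda u,v:(310+u/5-.4,255+v/5-.4);D=lambda u,v:(255+(u-450)/4.333-.4,245+v/4.333-.4)
two("big",C(317,118),D(579,167),.062)
two("small",C(145,137),D(628,72),.062)
E
```

```text
scene [ 0.55810026 -0.2578699 ] 0.4754464889028329 -0.4754464889028329
side [ 0.55867801 -0.25548064] 0.5218880969337141 -0.5218880969337141
mark in [ 0.4495725  -0.25220218  0.038     ] [ 0.44961175 -0.25097188  0.038     ] (array([ 0.44975104, -0.25189674,  0.03776958]), np.float64(0.131620033203518))
mark out [ 0.42962971 -0.25269085  0.038     ] [ 0.4312654  -0.24926797  0.038     ] (array([ 0.43110536, -0.25104695,  0.0383431 ]), np.float64(0.4461359339017008))
pointer [ 0.50748089 -0.1634145   0.046     ] [ 0.50401327 -0.16286583  0.046     ] (array([ 0.50550101, -0.16488673,  0.04358954]), np.float64(0.12428918747917805))
tabtop [ 0.51253971 -0.18079898  0.1       ] [ 0.51678248 -0.1845497   0.1       ] (array([ 0.51452074, -0.17970703,  0.10333131]), np.float64(0.18512315424868575))
big [0.55102977 0.22381227 0.062     ] [0.55167669 0.22729237 0.062     ] (array([0.55171581, 0.22519897, 0.06149078]), np.float64(0.5871437729240938))
small [0.58520307 0.14954979 0.062     ] [0.57813294 0.15473757 0.062     ] (array([0.58206038, 0.14938195, 0.05626627]), np.float64(0.2656429206186317))
```

```bash
python3 - <<'E'
from h import *
from scipy.spatial.transform import Rotation as R
s=arm.observe();print(R.from_rotvec(s["ee_rot"]).as_matrix().round(3), s["position"])
for nm,uv,z in[("squeeze base",(286,358),0),("squeeze top",(284,320),.15),("jar",(272,278),.04),("dropper",(302,215),.05),("squeezeSide base",(262,238),0)]:
    n="side" if "Side" in nm else "scene";print(nm,plane(n,uv,z).round(3))
C=np.array([.5584,-.2567])
p=np.array([.5055,-.1649])-C;m=np.array([.4497,-.2517])-C;t=np.array([.5145,-.181])-C
for v in(p,m,t,np.array([.4311,-.2503])-C):print(np.degrees(np.arctan2(v[1],v[0])),np.hypot(*v))
E
```

```text
[[ 0.428 -0.001  0.904]
 [-0.904  0.001  0.428]
 [-0.001 -1.    -0.   ]] [ 0.26705461 -0.56469507  0.24514466]
squeeze base [0.774 0.083 0.   ]
squeeze top [0.76  0.082 0.15 ]
jar [ 0.608 -0.009  0.04 ]
dropper [0.407 0.    0.05 ]
squeezeSide base [0.751 0.092 0.   ]
119.95281402548976 0.10595116799733736
177.36635596389127 0.10881493463674921
120.11033489198527 0.08750828532201967
177.1218813102252 0.1274607782810069
```

Call:
move_arm(series=[{"x": -2.7, "z": 4.7, "y": 0.2}, {"x": -2.7, "z": 4.7, "y": 0.2}, {"x": -2.7, "z": 4.7, "y": 0.2}, {"x": -2.7, "z": 4.7, "y": 0.2}, {"x": -2.7, "z": 4.7, "y": 0.2}, {"x": -2.7, "z": 4.7, "y": 0.2}, {"x": -2.7, "z": 4.7, "y": 0.2}, {"x": -2.7, "z": 4.7, "y": 0.2}], jaw=0, newtons=10)

```text
invalid input
```

```bash
cat >> h.py <<'E'
from scipy.spatial.transform import Rotation as R
def go(target,zaz=None):
    s=arm.observe();M=R.from_rotvec(s["ee_rot"]).as_matrix();p=s["position"]
    if target is not None: print("shift cm",(M.T@(np.array(target)-p)*100).round(2))
    az=np.degrees(np.arctan2(M[1,2],M[0,2]))
    print("t",s["clock"],"p",p.round(4),"zaz",az.round(2),"tilt",M[2].round(3),"F",s["force"].round(2),"w",s["width"],"j",s["joints"].round(2))
    if zaz is not None:print("ry",-np.radians(zaz-az))
E
python3 -c "
from h import *
go([.549,-.1605,.16],30)"
```

```text
shift cm [-24.48   8.54  42.77]
t 0.15 p [ 0.2671 -0.5647  0.2451] zaz 25.31 tilt [-0.001 -1.    -0.   ] F [-0.37  0.59  0.33] w 0.9983277286216243 j [ 1.03  0.44  0.02  1.57 -0.01  1.13 -0.08]
ry -0.0818673143555445
```

Call:
move_arm(series=[{"x": -2.7, "y": 0.2, "z": 4.7, "rx": 0, "ry": 0, "rz": 0}, {"x": -2.7, "y": 0.2, "z": 4.7, "rx": 0, "ry": 0, "rz": 0}, {"x": -2.7, "y": 0.2, "z": 4.7, "rx": 0, "ry": 0, "rz": 0}, {"x": -2.7, "y": 0.2, "z": 4.7, "rx": 0, "ry": 0, "rz": 0}, {"x": -2.7, "y": 0.2, "z": 4.7, "rx": 0, "ry": 0, "rz": 0}, {"x": -2.7, "y": 0.2, "z": 4.7, "rx": 0, "ry": 0, "rz": 0}, {"x": -2.7, "y": 0.2, "z": 4.7, "rx": 0, "ry": 0, "rz": 0}, {"x": -2.7, "y": 0.2, "z": 4.7, "rx": 0, "ry": 0, "rz": 0}], jaw=0, newtons=10)

```text
clock: 1.15
position: [0.5187, -0.2033, 0.2265]
ee_rot: [-1.385, 0.889, -0.884]
force: [-0.0, 0.5, -0.1]
width: 0.18
```

```bash
python3 -c "
from h import *
go([.549,-.1605,.16],30)"
```

```text
shift cm [-2.61  6.64  4.56]
t 1.15 p [ 0.5187 -0.2033  0.2265] zaz 24.71 tilt [-0.001 -1.    -0.003] F [-0.01  0.54 -0.13] w 0.18015157527908976 j [ 0.38  0.35 -0.13  1.76  0.05  1.04 -0.91]
ry -0.09235596567308245
```

Call:
move_arm(series=[{"x": -1.3, "y": 2, "z": 2.3, "rx": 0, "ry": -0.046, "rz": 0}, {"x": -1.3, "y": 2, "z": 2.3, "rx": 0, "ry": -0.046, "rz": 0}, {"x": 0, "y": 2, "z": 0, "rx": 0, "ry": 0, "rz": 0}, {"x": 0, "y": 0, "z": 0, "rx": 0, "ry": 0, "rz": 0}], jaw=0, newtons=10)

```text
clock: 1.65
position: [0.55, -0.1542, 0.1618]
ee_rot: [-1.418, 0.81, -0.801]
force: [0.1, 0.0, 0.2]
width: 0.003
```

```bash
python3 -c "
from h import *
go([.549,-.1605,.097],30)
for n in P: cv2.imwrite(f'pics/{n}1.png',arm.get_image(n))
a=cv2.imread('pics/scene1.png')[130:310,110:310];b=cv2.imread('pics/side1.png')[100:260,310:490]
cv2.imwrite('pics/c4.png',np.hstack([cv2.resize(a,(400,360),interpolation=2),cv2.resize(b,(400,360),interpolation=2)]))
"
```

```text
shift cm [ 0.52  6.48 -0.38]
t 1.65 p [ 0.55   -0.1542  0.1618] zaz 30.75 tilt [-0.004 -1.    -0.004] F [0.12 0.02 0.24] w 0.0028454401446256334 j [ 0.3   0.44 -0.17  1.79  0.09  0.92 -0.94]
ry 0.01304583864184678
```

View pics/c4.png

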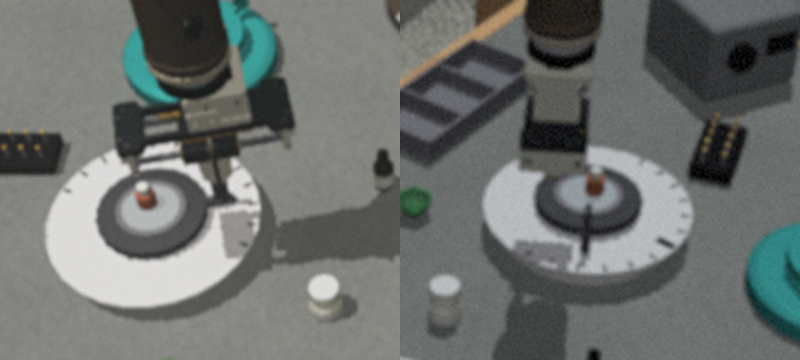

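View pics/wrist1.png

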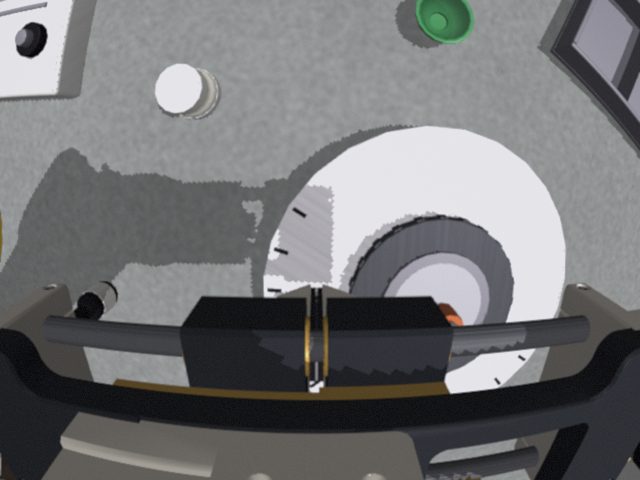

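Call:
move_arm(series=[{"x": 0.5, "y": 3.2, "z": 0, "rx": 0, "ry": 0, "rz": 0}, {"x": 0, "y": 3.2, "z": 0, "rx": 0, "ry": 0, "rz": 0}, {"x": 0, "y": 0, "z": 0, "rx": 0, "ry": 0, "rz": 0}], jaw=0, newtons=10)

```text
clock: 2.17
position: [0.5561, -0.1616, 0.1027]
ee_rot: [-1.414, 0.804, -0.813]
force: [0.4, -0.2, 0.1]
width: 0.003
```

```bash
cat >> h.py <<'E'
C=np.array([.5584,-.2567])
def pose(leveraz,off=.0135,z=.097,r=.088):
    """tool target so tool -z face rests on tab at lever azimuth"""
    a=np.radians(leveraz);rad=np.array([np.cos(a),np.sin(a)]);T=np.array([-rad[1],rad[0]])
    p=C+r*rad-off*T
    go([*p,z],leveraz+90-180)
E
python3 -c "
from h import *
pose(120,.018)"
```

```text
shift cm [-0.48  0.56 -2.75]
t 2.175 p [ 0.5561 -0.1616  0.1027] zaz 30.52 tilt [ 0.004 -1.     0.004] F [ 0.39 -0.16  0.15] w 0.0033966387835826983 j [ 0.3   0.52 -0.16  1.84  0.11  0.79 -0.95]
ry 0.009029337098966413
```

Call:
move_arm(series=[{"x": -0.3, "y": 0.3, "z": -1.3, "rx": 0, "ry": 0.009, "rz": 0}, {"x": -0.2, "y": 0.3, "z": -1.3, "rx": 0, "ry": 0, "rz": 0}, {"x": 0, "y": 0, "z": 0, "rx": 0, "ry": 0, "rz": 0}], jaw=0, newtons=10)

```text
clock: 2.55
position: [0.5305, -0.1725, 0.0998]
ee_rot: [-1.41, 0.809, -0.825]
force: [0.8, 0.7, -0.1]
width: 0.006
```

```bash
python3 -c "
from h import *
pose(120,.0135)
pose(126,.0135)
for n in P: cv2.imwrite(f'pics/{n}2.png',arm.get_image(n))
a=cv2.imread('pics/scene2.png')[170:300,120:260];b=cv2.imread('pics/side2.png')[140:240,340:450]
cv2.imwrite('pics/c5.png',np.hstack([cv2.resize(a,(400,360),interpolation=2),cv2.resize(b,(400,360),interpolation=2)]))
"
```

```text
shift cm [-0.11  0.28 -0.45]
t 2.55 p [ 0.5305 -0.1725  0.0998] zaz 29.88 tilt [ 0.008 -1.     0.006] F [ 0.76  0.74 -0.06] w 0.0059201032094259014 j [ 0.33  0.49 -0.15  1.9   0.11  0.75 -0.93]
ry -0.0021302817142278482
shift cm [-0.2   0.27 -1.37]
t 2.55 p [ 0.5305 -0.1725  0.0998] zaz 29.88 tilt [ 0.008 -1.     0.006] F [ 0.76  0.74 -0.06] w 0.0059201032094259014 j [ 0.33  0.49 -0.15  1.9   0.11  0.75 -0.93]
ry -0.10685003683388762
```

View pics/c5.png

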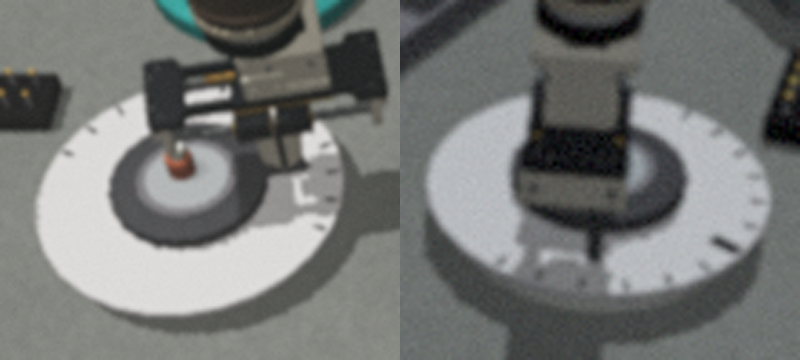

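Call:
move_arm(series=[{"x": -0.1, "y": 0.2, "z": -0.7, "rx": 0, "ry": 0, "rz": 0}, {"x": -0.09, "y": 0.1, "z": -0.92, "rx": 0, "ry": -0.105, "rz": 0}, {"x": -0.09, "y": 0, "z": -0.92, "rx": 0, "ry": -0.105, "rz": 0}, {"x": -0.09, "y": 0, "z": -0.92, "rx": 0, "ry": -0.105, "rz": 0}, {"x": -0.09, "y": 0, "z": -0.92, "rx": 0, "ry": -0.105, "rz": 0}], jaw=0, newtons=10)

```text
clock: 3.32
position: [0.4968, -0.1926, 0.097]
ee_rot: [-1.514, 0.466, -0.49]
force: [0.8, 1.2, 1.4]
width: 0.006
```

```bash
python3 -c "
from h import *
pose(140,.0135)
pose(165,.0135)
for n in P: cv2.imwrite(f'pics/{n}3.png',arm.get_image(n))
a=cv2.imread('pics/scene3.png')[170:300,120:260];b=cv2.imread('pics/side3.png')[140:240,340:450]
cv2.imwrite('pics/c6.png',np.hstack([cv2.resize(a,(400,360),interpolation=2),cv2.resize(b,(400,360),interpolation=2)]))
"
```

```text
shift cm [0.07 0.01 0.4 ]
t 3.325 p [ 0.4968 -0.1926  0.097 ] zaz 55.02 tilt [ 0.014 -1.     0.008] F [0.76 1.16 1.43] w 0.0056014213334659845 j [ 0.48  0.47 -0.27  1.96  0.19  0.72 -0.52]
ry 0.08758117615923684
shift cm [-0.01 -0.02 -3.45]
t 3.325 p [ 0.4968 -0.1926  0.097 ] zaz 55.02 tilt [ 0.014 -1.     0.008] F [0.76 1.16 1.43] w 0.0056014213334659845 j [ 0.48  0.47 -0.27  1.96  0.19  0.72 -0.52]
ry -0.34875113683934555
```

View pics/c6.png

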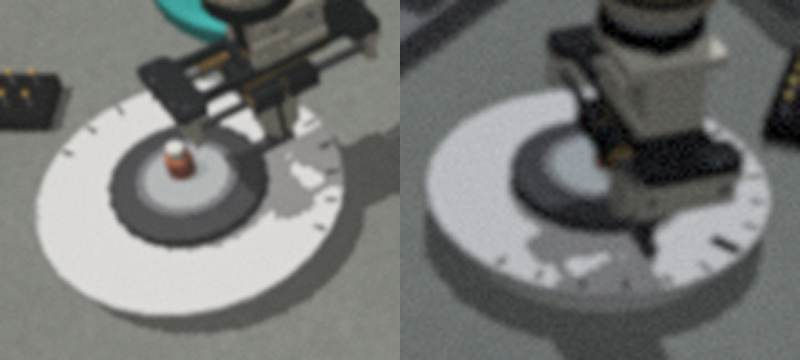

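Call:
move_arm(series=[{"x": -0.09, "y": 0, "z": -0.9, "rx": 0, "ry": -0.105, "rz": 0}, {"x": -0.09, "y": 0, "z": -0.9, "rx": 0, "ry": -0.105, "rz": 0}, {"x": -0.09, "y": 0, "z": -0.9, "rx": 0, "ry": -0.105, "rz": 0}, {"x": -0.05, "y": 0, "z": -0.4, "rx": 0, "ry": -0.05, "rz": 0}, {"x": 0, "y": 0, "z": 0, "rx": 0, "ry": 0, "rz": 0}], jaw=0, newtons=10)

```text
clock: 4.1
position: [0.4804, -0.2164, 0.0963]
ee_rot: [-1.559, 0.186, -0.21]
force: [-0.9, -0.5, 0.2]
width: 0.004
```

```bash
python3 -c "
from h import *
pose(170,.0135)
pose(177.3,.0135)
for n in P: cv2.imwrite(f'pics/{n}4.png',arm.get_image(n))
a=cv2.imread('pics/scene4.png')[170:300,120:260];b=cv2.imread('pics/side4.png')[140:240,340:450]
cv2.imwrite('pics/c7.png',np.hstack([cv2.resize(a,(400,360),interpolation=2),cv2.resize(b,(400,360),interpolation=2)]))
"
```

```text
shift cm [-0.31 -0.08 -1.3 ]
t 4.1 p [ 0.4804 -0.2164  0.0963] zaz 75.56 tilt [ 0.015 -1.     0.004] F [-0.91 -0.47  0.15] w 0.003755072417154032 j [ 0.6   0.48 -0.37  1.96  0.25  0.72 -0.17]
ry -0.07742789255830647
shift cm [-0.33 -0.08 -2.43]
t 4.1 p [ 0.4804 -0.2164  0.0963] zaz 75.56 tilt [ 0.015 -1.     0.004] F [-0.91 -0.47  0.15] w 0.003755072417154032 j [ 0.6   0.48 -0.37  1.96  0.25  0.72 -0.17]
ry -0.20483692795389272
```

View pics/c7.png

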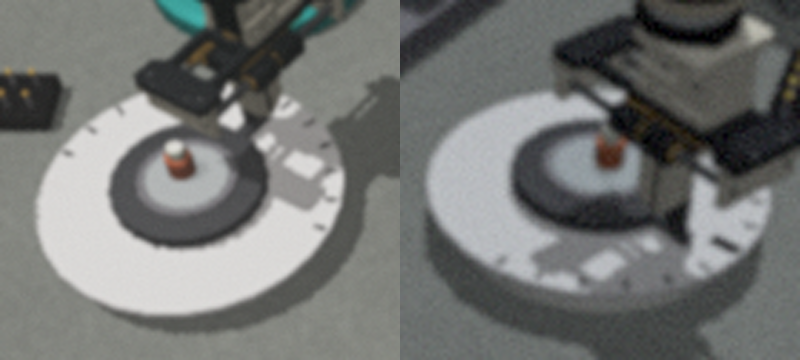

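View pics/wrist4.png

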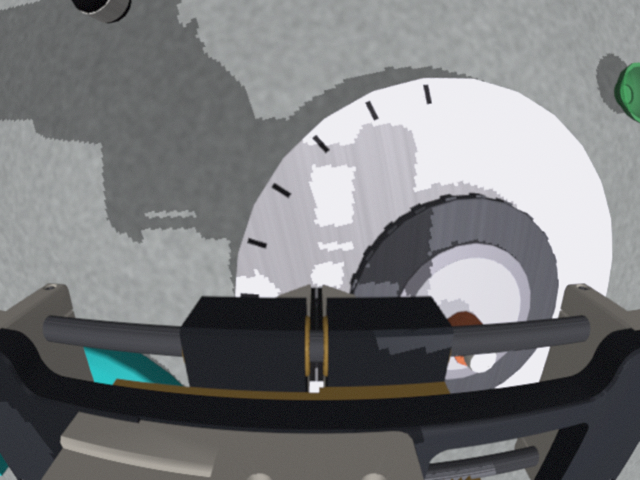

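Call:
move_arm(series=[{"x": -0.1, "y": 0, "z": -0.8, "rx": 0, "ry": -0.06, "rz": 0}, {"x": -0.1, "y": 0, "z": -0.8, "rx": 0, "ry": -0.06, "rz": 0}, {"x": -0.1, "y": 0, "z": -0.2, "rx": 0, "ry": -0.06, "rz": 0}, {"x": 0, "y": 0, "z": 0, "rx": 0, "ry": 0, "rz": 0}], jaw=0, newtons=10)

```text
clock: 4.75
position: [0.4749, -0.2312, 0.0964]
ee_rot: [-1.568, 0.042, -0.067]
force: [0.3, -0.6, 0.4]
width: 0.008
```

```bash
python3 -c "
from h import *
print(plane('side',(419.8,207.5),.046)[:2]-C)
pose(177.3,.0135)
for n in P: cv2.imwrite(f'pics/{n}5.png',arm.get_image(n))
a=cv2.imread('pics/scene5.png')[180:260,160:250];b=cv2.imread('pics/side5.png')[170:230,380:450]
cv2.imwrite('pics/c8.png',np.hstack([cv2.resize(a,(400,360),interpolation=2),cv2.resize(b,(400,360),interpolation=2)]))
"
```

```text
[-0.10165381  0.03076342]
shift cm [-0.32 -0.07 -0.81]
t 4.75 p [ 0.4749 -0.2312  0.0964] zaz 86.04 tilt [ 0.016 -1.     0.002] F [ 0.34 -0.57  0.44] w 0.007868221918178904 j [ 0.67  0.49 -0.42  1.96  0.28  0.73  0.02]
ry -0.02192885985808927
```

View pics/c8.png

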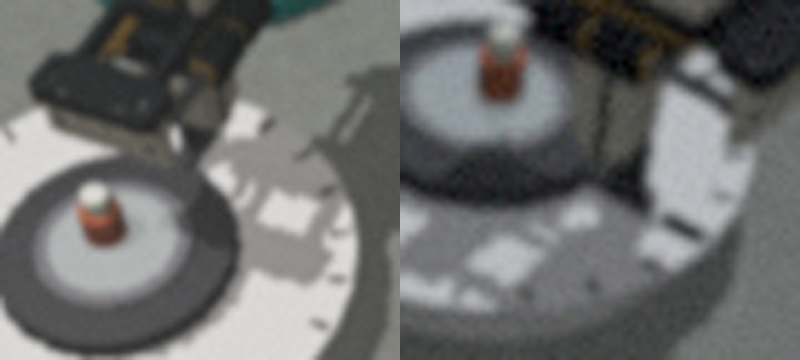

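```bash
python3 -c "
from h import *
b=cv2.imread('pics/side5.png')[190:220,405:445]
b=cv2.resize(b,(800,600),interpolation=2)
C2=C
def az(d,r,z):
    a=np.radians(d);return [C[0]+r*np.cos(a),C[1]+r*np.sin(a),z]
for d,col in((177.3,(0,0,255)),(172,(0,255,0)),(167,(255,0,0))):
    q=proj('side',[az(d,.07,.046),az(d,.1065,.046)]);q=((q+.5-[405,190])*20).astype(int);cv2.line(b,tuple(map(int,q[0])),tuple(map(int,q[1])),col,1)
q=proj('side',[az(177.3,.106,.038),az(177.3,.131,.038)]);q=((q+.5-[405,190])*20).astype(int);cv2.line(b,tuple(map(int,q[0])),tuple(map(int,q[1])),(0,255,255),1)
cv2.imwrite('pics/c9.png',b)"
```

```text
(no output)
```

View pics/c9.png

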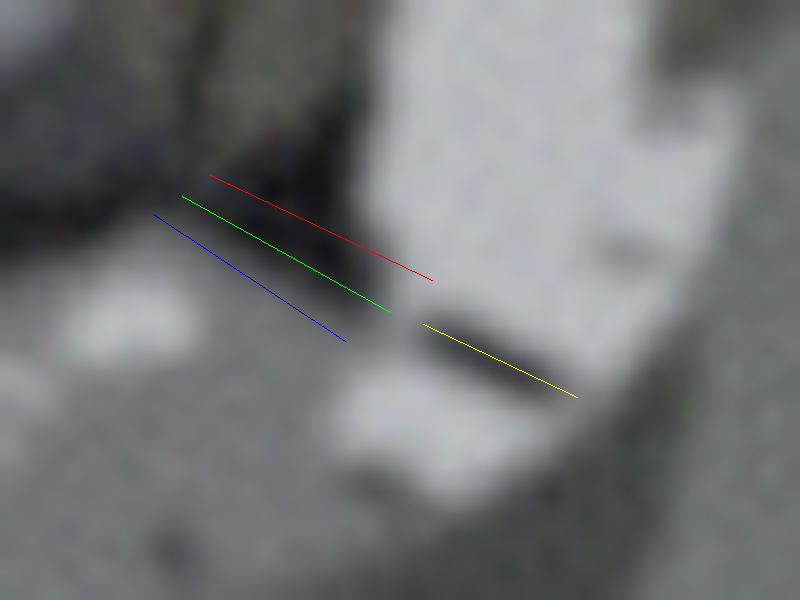

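Call:
move_arm(series=[{"x": 0, "y": 0, "z": 2, "rx": 0, "ry": 0, "rz": 0}, {"x": 0, "y": -4, "z": 4, "rx": 0, "ry": 0, "rz": 0}, {"x": 0, "y": -5, "z": 3, "rx": 0, "ry": 0, "rz": 0}, {"x": 0, "y": -4, "z": 4, "rx": 0, "ry": 0, "rz": 0}, {"x": 0, "y": 0, "z": 0, "rx": 0, "ry": 0, "rz": 0}], jaw=0, newtons=10)

```text
clock: 5.52
position: [0.4829, -0.0969, 0.2305]
ee_rot: [-1.567, 0.047, -0.072]
force: [-0.4, -0.8, -0.8]
width: 0.004
```

```bash
cat > v.py <<'E'
from h import *
import sys
k=sys.argv[1]
pose(177.3)
for n in P: cv2.imwrite(f'pics/{n}{k}.png',arm.get_image(n))
a=cv2.imread(f'pics/scene{k}.png')[195:235,190:230];b=cv2.imread(f'pics/side{k}.png')[185:225,400:440]
cv2.imwrite(f'pics/v{k}.png',np.hstack([cv2.resize(a,(400,400),interpolation=2),cv2.resize(b,(400,400),interpolation=2)]))
E
python3 v.py 6
```

```text
shift cm [ -0.31  13.29 -14.32]
t 5.525 p [ 0.4829 -0.0969  0.2305] zaz 85.67 tilt [ 0.016 -1.     0.004] F [-0.45 -0.79 -0.78] w 0.004214984794258674 j [ 0.51  0.28 -0.51  1.89  0.16  1.   -0.14]
ry -0.028532898721915393
```

View pics/v6.png

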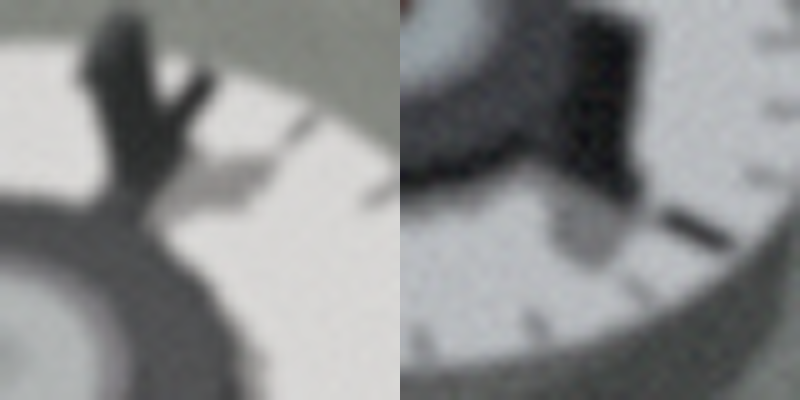

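View pics/scene6.png

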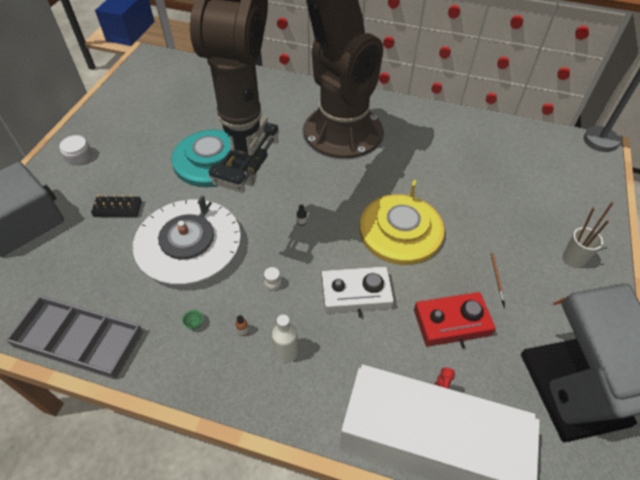

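```bash
cat > ov.py <<'E'
from h import *
import sys
k=sys.argv[1];angs=list(map(float,sys.argv[2:4]))
out=[]
for n,(x0,y0) in(("scene",(190,195)),("side",(400,185))):
    im=cv2.resize(cv2.imread(f'pics/{n}{k}.png')[y0:y0+40,x0:x0+40],(400,400),interpolation=2)
    rows=[]
    for d in angs:
        b=im.copy();a=np.radians(d);rad=np.array([np.cos(a),np.sin(a)]);T=np.array([-rad[1],rad[0]])
        def pt(r,t,z):return [*(C+r*rad+t*T),z]
        def line(ps,col):
            q=np.round((proj(n,np.array(ps))+.5-[x0,y0])*10).astype(np.int32);cv2.polylines(b,[q.reshape(-1,1,2)],False,col,1)
        for t in(-.004,.004):line([pt(.078,t,.052),pt(.078,t,.1),pt(.098,t,.1),pt(.098,t,.052)],(0,0,255))
        line([pt(.102,-.006,.046),pt(.1065,0,.046),pt(.102,.006,.046)],(0,255,0))
        mr=np.radians(177.3);rm=np.array([np.cos(mr),np.sin(mr)]);Tm=np.array([-rm[1],rm[0]])
        line([[*(C+r*rm+t*Tm),.038] for r,t in((.106,-.005),(.131,-.005),(.131,.005),(.106,.005),(.106,-.005))],(255,255,0))
        rows.append(b)
    out.append(np.hstack(rows))
cv2.imwrite(f'pics/ov{k}.png',cv2.resize(np.vstack(out),(600,600)) if 0 else np.vstack(out)[:, :800])
E
python3 ov.py 6 171 175
```

```text
(no output)
```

View pics/ov6.png

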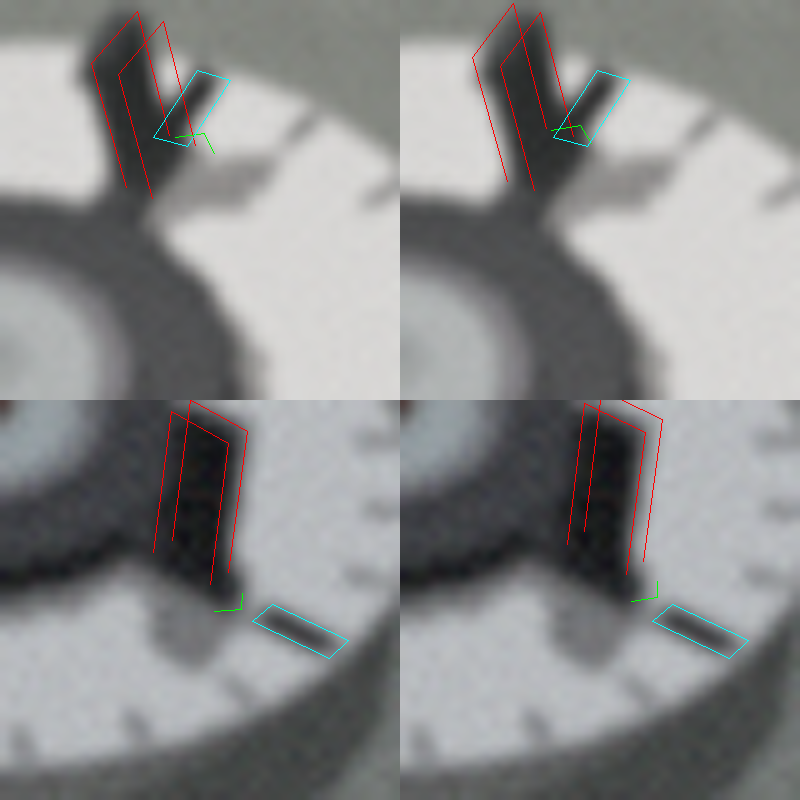

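Call:
move_arm(series=[{"x": 0, "y": 4, "z": -4, "rx": 0, "ry": 0, "rz": 0}, {"x": 0, "y": 4, "z": -3, "rx": 0, "ry": -0.02, "rz": 0}, {"x": -0.1, "y": 4, "z": -3, "rx": 0, "ry": 0, "rz": 0}, {"x": 0, "y": 1, "z": 0, "rx": 0, "ry": 0, "rz": 0}, {"x": 0, "y": 0, "z": 0, "rx": 0, "ry": 0, "rz": 0}], jaw=0, newtons=10)

```text
clock: 6.3
position: [0.4685, -0.2075, 0.0873]
ee_rot: [-1.566, 0.053, -0.055]
force: [0.1, 0.7, -0.4]
width: 0.006
```

```bash
python3 -c "
from h import *
pose(177.3)"
```

```text
shift cm [ 0.48 -0.98 -3.12]
t 6.3 p [ 0.4685 -0.2075  0.0873] zaz 86.06 tilt [ 0.001 -1.     0.004] F [ 0.12  0.72 -0.38] w 0.006382129581805996 j [ 0.62  0.49 -0.41  1.99  0.28  0.72 -0.03]
ry -0.021674573705200123
```

Call:
move_arm(series=[{"x": 0.2, "y": -0.5, "z": -1, "rx": 0, "ry": -0.01, "rz": 0}, {"x": 0.2, "y": -0.4, "z": -0.9, "rx": 0, "ry": -0.01, "rz": 0}, {"x": 0, "y": 0, "z": -0.6, "rx": 0, "ry": 0, "rz": 0}, {"x": 0, "y": 0, "z": 0, "rx": 0, "ry": 0, "rz": 0}], jaw=0, newtons=10)

```text
clock: 6.8
position: [0.4729, -0.234, 0.0995]
ee_rot: [-1.568, 0.032, -0.04]
force: [0.1, 0.9, -0.6]
width: 0.002
```

```bash
python3 -c "
from h import *
pose(177.3)"
```

```text
shift cm [-0.16  0.25 -0.52]
t 6.8 p [ 0.4729 -0.234   0.0995] zaz 87.37 tilt [ 0.005 -1.     0.002] F [ 0.15  0.87 -0.58] w 0.0024033351560394938 j [ 0.67  0.49 -0.42  1.95  0.28  0.76  0.05]
ry 0.0011671788103433589
```

Call:
move_arm(series=[{"x": 0, "y": 0, "z": -0.35, "rx": 0, "ry": 0, "rz": 0}, {"x": 0, "y": 0, "z": 0, "rx": 0, "ry": 0, "rz": 0}], jaw=0, newtons=10)

```text
clock: 7.05
position: [0.4728, -0.2372, 0.0998]
ee_rot: [-1.568, 0.031, -0.04]
force: [0.0, 0.6, 0.2]
width: 0.006
```

```bash
python3 -c "
from h import *
pose(177.3)"; python3 v.py 7
```

```text
shift cm [-0.16  0.27 -0.2 ]
t 7.05 p [ 0.4728 -0.2372  0.0998] zaz 87.4 tilt [ 0.005 -1.     0.002] F [0.03 0.58 0.16] w 0.0055293152520246485 j [ 0.68  0.49 -0.42  1.95  0.28  0.76  0.05]
ry 0.0017129914590581017
shift cm [-0.16  0.27 -0.2 ]
t 7.05 p [ 0.4728 -0.2372  0.0998] zaz 87.4 tilt [ 0.005 -1.     0.002] F [0.03 0.58 0.16] w 0.0055293152520246485 j [ 0.68  0.49 -0.42  1.95  0.28  0.76  0.05]
ry 0.0017129914590581017
```

View pics/v7.png

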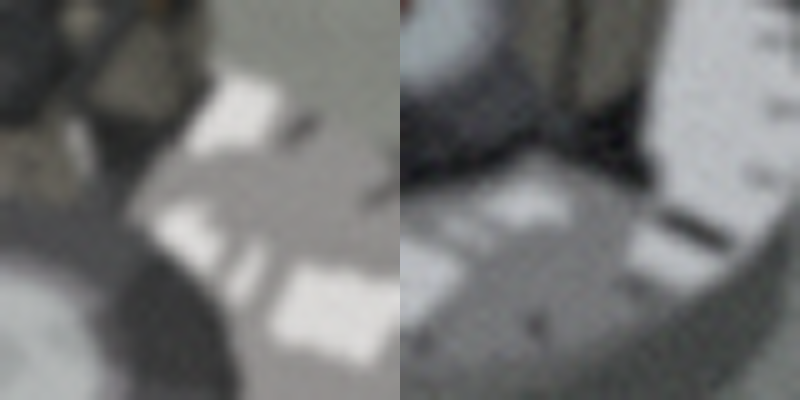

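Call:
move_arm(series=[{"x": 0, "y": 0, "z": 2, "rx": 0, "ry": 0, "rz": 0}, {"x": 0, "y": -4, "z": 3, "rx": 0, "ry": 0, "rz": 0}, {"x": 0, "y": -6, "z": 0, "rx": 0, "ry": 0, "rz": 0}, {"x": 0, "y": -5, "z": -2, "rx": 0, "ry": 0, "rz": 0}, {"x": 0, "y": 0, "z": -6, "rx": 0, "ry": 0, "rz": 0}, {"x": 0, "y": 0, "z": -6, "rx": 0, "ry": 0, "rz": 0}, {"x": 0, "y": 0, "z": -2, "rx": 0, "ry": 0, "rz": 0}, {"x": 0, "y": 0, "z": 0, "rx": 0, "ry": 0, "rz": 0}], jaw=0, newtons=10)

```text
clock: 8.2
position: [0.4685, -0.3476, 0.2546]
ee_rot: [-1.569, 0.026, -0.036]
force: [1.3, 0.6, -0.7]
width: 0.005
```

```bash
python3 v.py 8
```

```text
shift cm [-0.26 15.78 10.83]
t 8.2 p [ 0.4685 -0.3476  0.2546] zaz 87.75 tilt [ 0.006 -1.     0.001] F [ 1.25  0.59 -0.67] w 0.0049341001765071625 j [ 0.85  0.39 -0.42  1.64  0.17  1.14  0.35]
ry 0.007768167521123821
```

View pics/wrist8.png

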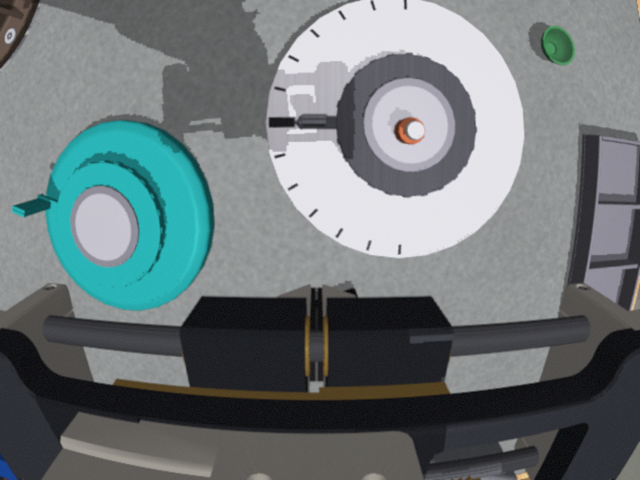

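View pics/v8.png

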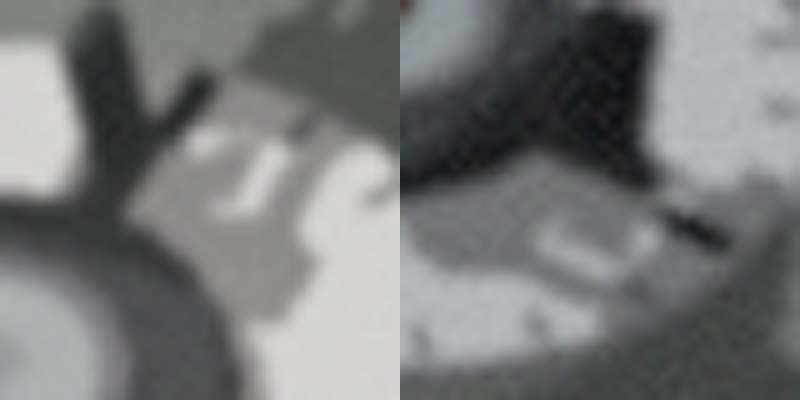

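```bash
cat >> h.py <<'E'
def wray(uv,z,s):
    c=P["wrist"];K=c["K"];d=np.array([(uv[0]-K[0,2]),(uv[1]-K[1,2])]);r=np.hypot(*d);th=r/K[0,0]
    v=np.array([np.sin(th)*d[0]/r,np.sin(th)*d[1]/r,np.cos(th)]);T=c["tool_from_camera"];M=R.from_rotvec(s["ee_rot"]).as_matrix()
    o=M@T[:3,3]+s["position"];v=M@T[:3,:3]@v;return o+v*(z-o[2])/v[2]
E
python3 -c "
from h import *
b=cv2.imread('pics/wrist8.png')[100:145,260:350]
cv2.imwrite('pics/w8.png',cv2.resize(b,(800,400),interpolation=2))"
```

```text
(no output)
```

View pics/w8.png

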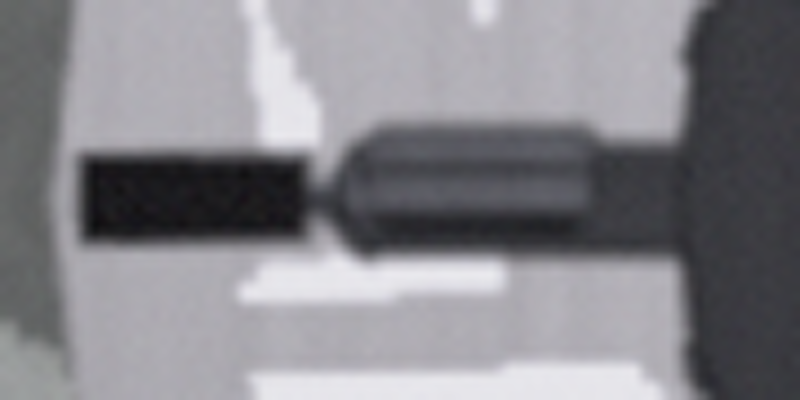

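```bash
python3 -c "
from h import *
s=arm.observe()
p=lambda u,v:(260+u*.1125-.5,100+v*.1125-.5)
for nm,uv,z in(('mark in',p(306,198),.038),('mark out',p(82,198),.038),('pointer',p(312,200),.046),('armroot',p(640,200),.046)):
    X=wray(uv,z,s);d=X[:2]-C;print(nm,X.round(4),np.degrees(np.arctan2(d[1],d[0])),np.hypot(*d))
# centre from window
import numpy as np
W=[wray(q,.058,s) for q in((363,125),(455,125),(409,77),(409,171))];print(np.mean(W,0))
"
```

```text
mark in [ 0.4526 -0.2515  0.038 ] 177.15871731423482 0.10589762605782439
mark out [ 0.4288 -0.2501  0.038 ] 177.1000177830102 0.12978875794344832
pointer [ 0.4536 -0.2521  0.046 ] 177.4965983990099 0.10485369903282783
armroot [ 0.4876 -0.2534  0.046 ] 177.29348703636947 0.07089478778581648
[ 0.55855221 -0.25599768  0.058     ]
```

Call:
move_arm(series=[{"x": 0.5, "y": 0, "z": 5.5, "rx": 0, "ry": 0, "rz": 0}, {"x": 0.6, "y": 0, "z": 5.5, "rx": 0, "ry": 0, "rz": 0}, {"x": 0.6, "y": 0, "z": 5.5, "rx": 0, "ry": 0, "rz": 0}, {"x": 0.6, "y": 0, "z": 5.5, "rx": 0, "ry": 0, "rz": 0}, {"x": 0.6, "y": 0, "z": 5.5, "rx": 0, "ry": 0, "rz": 0}, {"x": 0.6, "y": 0, "z": 5.5, "rx": 0, "ry": 0, "rz": 0}, {"x": 0.6, "y": 0, "z": 5.5, "rx": 0, "ry": 0, "rz": 0}, {"x": 0.6, "y": 0, "z": 5.5, "rx": 0, "ry": 0, "rz": 0}, {"x": 0, "y": 0, "z": 0, "rx": 0, "ry": 0, "rz": 0}], jaw=0, newtons=10)

```text
clock: 9.48
position: [0.5246, 0.1251, 0.258]
ee_rot: [-1.565, 0.002, -0.015]
force: [-0.6, 1.0, -0.6]
width: 0.005
```

```bash
python3 -c "
from h import *
go([.5517,.2252,.16],None)
cv2.imwrite('pics/wrist9.png',arm.get_image('wrist'))"
```

```text
shift cm [2.51 9.88 9.99]
t 9.475 p [0.5246 0.1251 0.258 ] zaz 89.38 tilt [ 0.009 -1.     0.005] F [-0.62  0.97 -0.65] w 0.0050034395350483625 j [ 0.13  0.35 -0.61  1.73  0.22  1.12 -0.55]
```

View pics/wrist9.png

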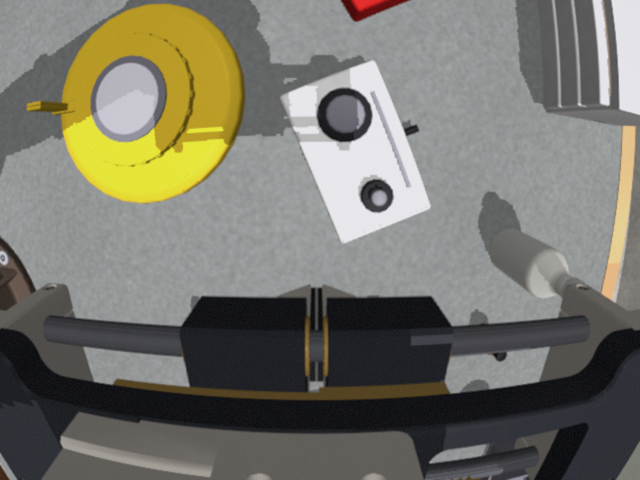

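The wrist view shows the control box with the large button at (344,113) and the small one at (378,196). I'll back-project both.

```bash
python3 -c "
from h import *
s=arm.observe()
print(wray((344.5,112),.062,s),wray((378.5,197),.062,s))
go([.5517,.2252,.11])"
```

```text
[0.55246735 0.22293071 0.062     ] [0.58353005 0.14565589 0.062     ]
shift cm [ 2.43 14.83 10.27]
t 9.525 p [0.5247 0.1224 0.2577] zaz 89.22 tilt [ 0.008 -1.     0.004] F [-0.33 -0.51 -0.28] w 0.0020954569226321086 j [ 0.14  0.35 -0.61  1.74  0.22  1.12 -0.55]
```

Call:
move_arm(series=[{"x": 0.9, "y": 2, "z": 3.4, "rx": 0, "ry": 0, "rz": 0}, {"x": 0.9, "y": 3, "z": 3.4, "rx": 0, "ry": 0, "rz": 0}, {"x": 0.7, "y": 4, "z": 3.4, "rx": 0, "ry": 0, "rz": 0}, {"x": 0, "y": 4, "z": 0, "rx": 0, "ry": 0, "rz": 0}, {"x": 0, "y": 0, "z": 0, "rx": 0, "ry": 0, "rz": 0}], jaw=0, newtons=10)

```text
clock: 10.15
position: [0.552, 0.2228, 0.1259]
ee_rot: [-1.571, 0.005, -0.021]
force: [-0.2, -0.3, 0.4]
width: 0.004
```

```bash
python3 -c "
from h import *
go([.552,.2245,.083])"
```

```text
shift cm [-0.04  4.29  0.17]
t 10.15 p [0.552  0.2228 0.1259] zaz 89.08 tilt [ 0.01  -1.    -0.001] F [-0.24 -0.33  0.39] w 0.004288222118376544 j [-0.1   0.57 -0.55  1.76  0.37  0.91 -0.82]
```

Call:
move_arm(series=[{"x": 0, "y": 2.2, "z": 0.15, "rx": 0, "ry": 0, "rz": 0}, {"x": 0, "y": 1.7, "z": 0, "rx": 0, "ry": 0, "rz": 0}, {"x": 0, "y": 0.5, "z": 0, "rx": 0, "ry": 0, "rz": 0}, {"x": 0, "y": 0.3, "z": 0, "rx": 0, "ry": 0, "rz": 0}], jaw=0, newtons=10)

```text
clock: 10.65
position: [0.5552, 0.2232, 0.0834]
ee_rot: [-1.57, 0.002, -0.028]
force: [0.2, 0.1, 0.7]
width: 0.002
```

```bash
python3 -c "
from h import *
go([.552,.2245,.075])"
```

```text
shift cm [-0.34  0.84  0.12]
t 10.65 p [0.5552 0.2232 0.0834] zaz 88.92 tilt [ 0.017 -1.     0.001] F [0.15 0.05 0.67] w 0.0020792908010102704 j [-0.12  0.62 -0.52  1.79  0.42  0.83 -0.86]
```

Call:
move_arm(series=[{"x": -0.3, "y": 0.3, "z": 0.1, "rx": 0, "ry": 0, "rz": 0}, {"x": 0, "y": 0.4, "z": 0, "rx": 0, "ry": 0, "rz": 0}, {"x": 0, "y": 0.3, "z": 0, "rx": 0, "ry": 0, "rz": 0}], jaw=0, newtons=10)

```text
clock: 11.02
position: [0.5528, 0.2246, 0.075]
ee_rot: [-1.569, 0.0, -0.03]
force: [-5.9, -4.4, 25.1]
width: 0.003
```

```bash
python3 -c "
from h import *
go([.552,.2245,.075])"
```

```text
shift cm [-0.08 -0.   -0.01]
t 11.025 p [0.5528 0.2246 0.075 ] zaz 88.9 tilt [ 0.019 -1.     0.001] F [-5.85 -4.4  25.12] w 0.002888961688760269 j [-0.12  0.63 -0.52  1.8   0.43  0.81 -0.87]
```

```bash
python3 -c "
from h import *
a=arm.get_image('scene');cv2.imwrite('pics/scene10.png',a)
go(None)"
```

```text
t 11.075 p [0.5527 0.2246 0.0752] zaz 88.91 tilt [ 0.019 -1.     0.001] F [-3.81 -3.13 12.79] w 0.005288257712846724 j [-0.12  0.63 -0.52  1.8   0.43  0.81 -0.87]
```

Call:
move_arm(series=[{"x": 0, "y": -1.2, "z": 0, "rx": 0, "ry": 0, "rz": 0}, {"x": 0, "y": -4, "z": 0, "rx": 0, "ry": 0, "rz": 0}, {"x": 0, "y": -5, "z": 0, "rx": 0, "ry": 0, "rz": 0}, {"x": 0, "y": -5, "z": 0, "rx": 0, "ry": 0, "rz": 0}, {"x": 0, "y": 0, "z": -5, "rx": 0, "ry": 0, "rz": 0}, {"x": 0, "y": 0, "z": -5, "rx": 0, "ry": 0, "rz": 0}, {"x": 0, "y": 0, "z": 0, "rx": 0, "ry": 0, "rz": 0}, {"x": 0, "y": 0, "z": 0, "rx": 0, "ry": 0, "rz": 0}], jaw=0, newtons=10)

```text
clock: 12.08
position: [0.5487, 0.1239, 0.2342]
ee_rot: [-1.568, -0.005, -0.03]
force: [-0.6, 0.8, 0.5]
width: 0.006
```

```bash
python3 v.py 11
```

```text
shift cm [ -7.46  13.44 -36.46]
t 12.075 p [0.5487 0.1239 0.2342] zaz 89.07 tilt [ 0.022 -1.     0.003] F [-0.59  0.81  0.5 ] w 0.00575822302304853 j [ 0.12  0.4  -0.6   1.73  0.26  1.07 -0.58]
ry 0.030896761254401207
```

View pics/scene11.png

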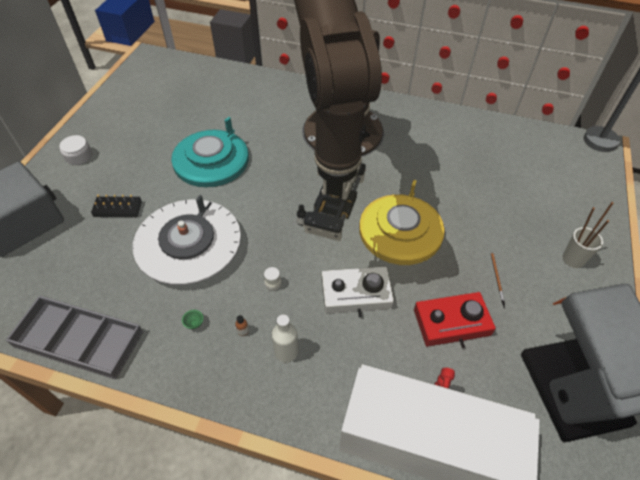

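View pics/v11.png

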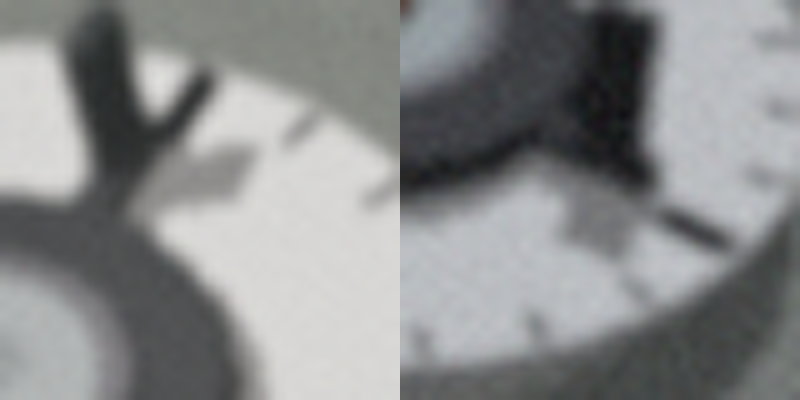

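View pics/wrist11.png

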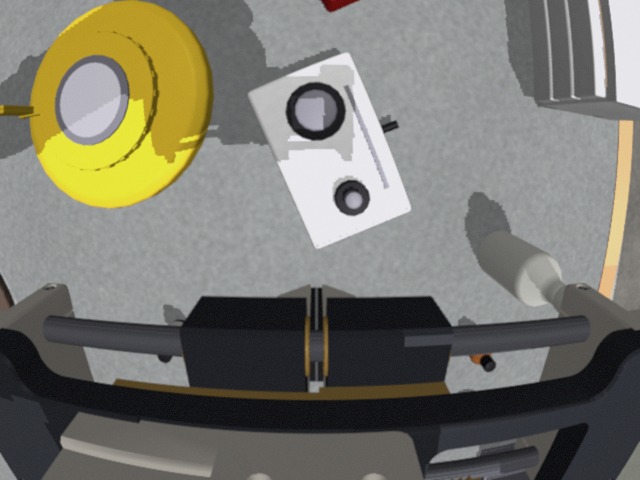

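```bash
python3 -c "
import cv2
for k in (0,8,10,11):
    a=cv2.imread(f'pics/scene{k}.png');print(k,a[240:248,175:195].mean((0,1)).round(1),a[226:231,180:185].mean((0,1)).round(1))
for k in (0,8,11):
    b=cv2.imread(f'pics/side{k}.png');print(k,b[188:193,385:393].mean((0,1)).round(1))"
```

```text
0 [141.8 140.8 139.8] [ 75.2  89.  122.9]
8 [146.7 145.7 144.6] [ 77.1  91.8 127. ]
10 [153.3 152.3 151.3] [ 81.8  96.9 133.4]
11 [149.5 148.4 147.4] [ 79.8  94.  129.9]
0 [141.9 137.6 130.3]
8 [146.8 142.2 135.3]
11 [151.8 147.  139.5]
```

```bash
python3 -c "
from h import *
print(arm.sign_off());go(None)"
```

```text
the job is handed in; nothing more can be done
None
the job is handed in; nothing more can be done
```

The lever now stands on the long mark and the large button has been pressed fully down and let go. I couldn't confirm in the pictures that the lamp lit. The job is handed in, finished at about 12 s on the robot's clock.

- **Lever:** I pushed it along its arc with the shut fingertips, without pinching it. The wrist camera then put the pointer at about 177.4° and the long mark at about 177.1°, a difference of roughly 0.6 mm at the pointer. After the button press, the scene and side pictures showed it unmoved.
- **Button:** I pressed straight down until the fingertips were 56 mm above the table, which is full travel. The force there was 25 N, well above the spring's 5 N, so it was at its stop. The arm then rose and moved clear, and the force reading was back to zero within noise.
- **Lamp:** the pictures show no clear change in brightness at the window. The evidence that the lamp was switched on is the button's travel and force only.
- **Other objects:** I saw no shift in the die, bottles, jar, dish or brush in the last scene picture. The black dropper was hidden by the arm there, and only partly visible in the last wrist picture. I didn't go near the small button.

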